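# Set the hole punch's paper stop to the A5 click

### The arm

A 6-joint arm with a two-finger parallel gripper is mounted at the origin on a cart in front of the work surface, level with it; the furniture and walls round the work are solid. World frame = base frame: x ahead of the robot, y to its left, z up, the work surface at z = 0. Lengths are in m, angles in rad, forces in N, time in s.
With the tool pointing down it reaches from about 0.35 to 0.975 m from the base axis. Payload 4.9 kg.
Tool frame: the origin (TCP) lies on the front face of the gripper's body, between the roots of the fingers; the fingertips stand ctrl.finger_overhang ahead of it and the grasp point (between the pads) lies 54 mm ahead of it (ctrl.finger_overhang is the distance from the TCP to the fingertips, in m); z points along the fingers, y is the line along which they close (so a half turn about z gives the same grasp; the last joint's range is limited). The gripper opens to 85 mm and grips with 20 to 120 N. Pads are 22 mm wide; open, the fingers measure 114 mm over their backs; the gripper's body (76 mm by 85 mm) begins 54 mm behind the grasp point. The pads swing forward as they close: fully open they stand 13 mm farther back than shut.
Start: joints at [-1.355, 0.053, 1.613, -0, 1.476, -0.119], TCP at [0.205, -0.59, 0.304] pointing down, gripper open.
Joint ranges: [-3.01, 3.01], [-1.01, 2.22], [0.06, 2.58], [-1.02, 4.17], [0.09, 2.62], [-3.14, 3.14]. Speed limits (rad/s): [2.57, 2.57, 3.14, 3.14, 3.14, 3.14].

### API

Orientations are given as a rotation vector (axis times angle).
In Python, from station import ctrl, vision gives the robot as it stands. The module is installed in compiled form; this text tells all that it offers.
- The arm moves only by the tool drive_tool, never from a script. Its argument "rows" is a list of rows, each a list of 2 entries, a list of its own where there are three numbers: the shift along the tool's x, y, z in m, then the turn about the tool's z in rad. A call has 1 to 10 rows; each row shifts and turns the commanded pose from where the row before left it, along the tool's axes as they then stand; what a row does not reach is not made up. A row lasts 1/10 s, in which the tool goes at most 50 mm and 8.59 degrees, less where a joint would pass 70% of its speed; a pose out of reach is approached as far as the arm can. A call with a gripper value outside its range is refused whole. "jaw" is the closure, from 0 (fully open) to 1 (shut), set as the call begins (left out, the last holds). The fingers move at their own pace and stop on an object; "grip_force" is the grip in N (left out, the last holds). Time passes only in rows, so rows that do not move let the fingers close. It gives the time, the measured TCP pose, the force, the opening and the grip force at its end, in the units of the state.
- ctrl.get_obs(): the state, without advancing time (a new reading comes with each control period).
- vision.get_image(name): name is "side" or "top" or "wrist"; returns a dict with "image" (400x640x3 uint8, blue, green, red), "vertical_fov" (degrees; the focal length in pixels is half the picture's height over the tangent of half this angle, whatever the lens; pixels are square), "cx", "cy" (the principal point, pixels), "R" (3x3) and "t" (3): a world point X has camera coordinates R X + t. Camera axes: x right, y down, z forward; pixel columns grow to the right and rows downward; lengths in m; the calibration is good to about 2 mm. A picture is of the moment at which its call begins. There is no depth.
- ctrl.finish_job(): hands the job in; it is judged then, once.
The state is a dict: "t": time; "q": joint angles; "dq": joint speeds; "effort": joint torques, N m; "tool_pos": TCP position; "tool_rot": TCP orientation; "contact_force": force on the tool from outside, world axes, zero at the start; "wrist_torque": the same for the moment, N m; "opening": finger opening in m; "grip_force": force on a finger pad.
Only numpy, scipy, OpenCV 4.12 (cv2) and the standard library are available. Lean on these libraries where they do the work, as an engineer would, in place of code of your own. Each camera call takes 0.05 s, during which the arm holds its last target. There are 200 camera calls.

### The job

The side stop of the hole punch was last used for bigger sheets and stands too far out; the A5 booklets are to be punched next. Push the stop in until it sits in its middle click and let go of it there, without disturbing the other things on the table.

Things in the scene. Friction and masses are not known exactly. Their poses are not given: they have to be found in the camera images.
- punch_board: plywood board 100 x 238 x 9 mm, flat and fixed to the table; a lever hole punch (at y -54 to +54 mm, up to 80 mm above the table) is screwed onto it. Origin: underside of the board, below the punch's centre; x: the way paper goes into the punch, z up. The board reaches from y -176 to +62 mm, x -50 to +50 mm. The stop slides along y, at x -34 to -6 mm, on the punch's -y side
- paper_stop (a joint): how far the stop is out along the board's -y, m: 0 fully in (A6 click), 0.031 middle click (A5), 0.0745 fully out (A4 click); hard ends at the two outer clicks. A sprung ball drops into a notch at each click: let go within about 4 mm of a click, it is drawn in; farther off it stays where it is left. Pushing it along takes about 1 N, out of a click about 5 N. It starts between 0.045 and 0.0745
- stop_top (a point): centre of the top of the stop: an upright black block 28 mm wide (board x), 9 mm thick (board y), top 43 mm and underside 10 mm above the table. On its inner (+y) side a steel rail, 12 mm wide, top 16 mm above the table, runs from it into the punch through a guide block (25 mm high above the table, 37 mm clear of the stop at the middle click). Else 30 mm free on all sides
- middle_mark (a point): middle one of three short black marks drawn across the board near its front edge, at x -42.5, y -105 mm on the board's top (the others are at y -74 and -148.5 mm): the stop's inner face, 4.5 mm towards the punch from the middle of its top, is level with it (same board y) at the middle click
- eraser: bystander, loose: blue and white eraser 17 x 43 x 12 mm, lying on the board behind the rail. Origin: centre of its underside
- marker: bystander, loose: felt pen 140 mm long, 20 mm thick, lying on the table in front of the board. Origin: centre of its underside, its length along its own y
- scissors: bystander, loose: pair of scissors, 199 mm long, lying at the right of the table. Origin: centre of its underside
- glue_stick: bystander, loose: glue stick standing at the back, 30 mm across, 95 mm tall. Origin: centre of its underside
- spool: bystander, loose: thread spool standing at the back, 29 mm across, 48 mm tall. Origin: centre of its underside
- tape_roll: bystander, loose: paper tape roll lying flat at the left front, 94 mm across, 16 mm tall. Origin: centre of its underside

How it is judged:
At the end, for the whole second after the job is handed in: The stop rests, let go, in its middle click: 31 mm out from fully in, within 2.5 mm (value of joint paper_stop between 0.0285 and 0.0335 m and velocity of joint paper_stop between -0.005 and 0.005 m/s); the robot touches nothing.
It fails at once if a bystander (eraser, marker, scissors, glue stick, spool or tape roll) is moved more than 25 mm (distance of any of eraser, marker, scissors, glue_stick, spool, tape_roll from where it was at the start of the episode above 0.025 m).
It also fails if it takes over 26 s, if anything falls off the work surface, if the arm or the gripper's body presses on something with over 40 N, if the wrist force passes 120 N, or if a joint passes its speed limit or range.

## Working session

There is one attempt and no reset: what is moved stays moved. The work goes in short steps, Python scripts to look and compute and a tool call to move; the robot and the scene stay as the last step left them, time stands still between calls to the robot, and variables do not carry over. Pictures are saved under pics/ and viewed, at most 10 in all, crops included, and the job is handed in when it is done.

Besides the shell and the picture viewer there is one more tool, called by a JSON object that holds its "op" and its "data", one argument or row to a line. drive_tool: Moves the arm, as the interface text tells. Its arguments: {"type":"object","properties":{"rows":{"type":"array","items":{"type":"array"}},"jaw":{"type":"number"},"grip_force":{"type":"number"}},"required":["rows"]}

```bash
mkdir -p pics; python3 - <<'E'
from station import ctrl, vision
import cv2,pickle
o=ctrl.get_obs();print({k:o[k] for k in('t','tool_pos','tool_rot','opening','contact_force')},ctrl.finger_overhang)
d={n:vision.get_image(n) for n in('top','side')}
pickle.dump(d,open('v.pkl','wb'))
for n in d:
    cv2.imwrite(f'pics/{n}0.png',d[n]['image']); print(n,d[n]['R'],d[n]['t'],d[n]['vertical_fov'],d[n]['cx'],d[n]['cy'])
E
```

```text
{'t': 0.0, 'tool_pos': array([ 0.20525608, -0.58982091,  0.30264778]), 'tool_rot': array([-3.09562361e+00, -5.23046744e-01,  1.98053688e-04]), 'opening': 0.0856427283537212, 'contact_force': array([0.10074636, 0.13976193, 0.69061969])} 0.0726
top [[ 1.63525293e-02 -9.99866282e-01  1.10690934e-04]
 [-9.81053258e-01 -1.60662217e-02 -1.93070922e-01]
 [ 1.93046883e-01  3.04860420e-03 -9.81184798e-01]] [0.01022652 0.5731331  1.470028  ] 46.96457858979904 320.15976303698875 197.6186078927583
side [[-0.84299761 -0.53757641 -0.0191476 ]
 [-0.3517213   0.57778348 -0.73651774]
 [ 0.40699773 -0.61414807 -0.67614717]] [0.49658734 0.22468708 0.91227586] 54.50988465263078 317.91537823219744 196.00266619347366
```

View pics/top0.png

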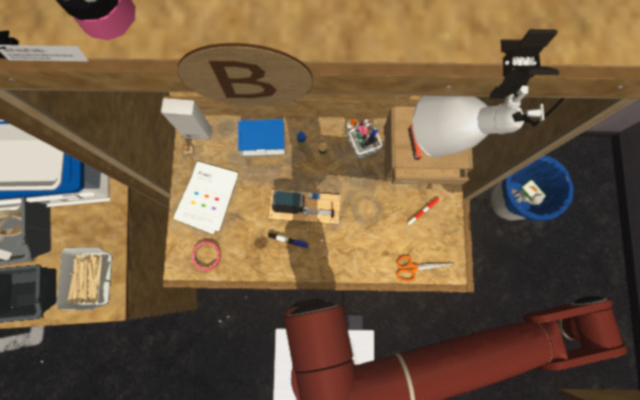

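View pics/side0.png

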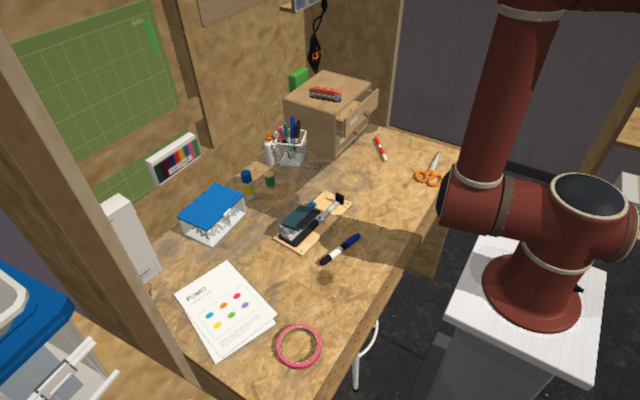

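The top view shows the board at about (305,207) with the punch at its left and the stop near (332,212). The side view shows the stop near (340,199). I'll enlarge both.

```bash
python3 - <<'E'
import cv2,pickle,numpy as np
d=pickle.load(open('v.pkl','rb'))
a=cv2.resize(d['top']['image'][183:233,260:350],None,fx=8,fy=8,interpolation=cv2.INTER_CUBIC)[:296+104]
b=cv2.resize(d['side']['image'][185:260,265:365],None,fx=7,fy=7,interpolation=cv2.INTER_CUBIC)
cv2.imwrite('pics/ta.png',a);cv2.imwrite('pics/sa.png',b)
E
```

```text
(no output)
```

View pics/ta.png

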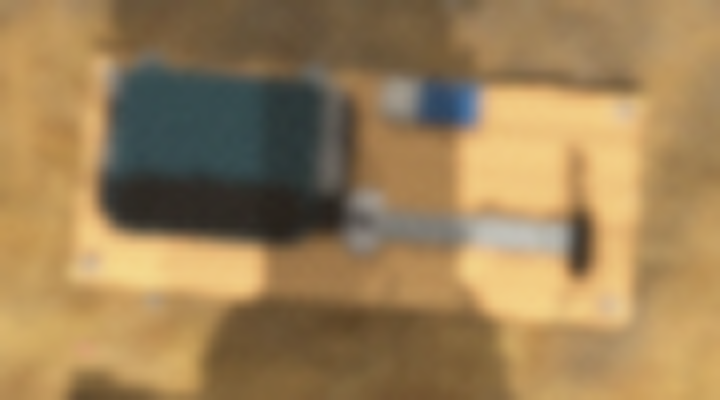

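View pics/sa.png

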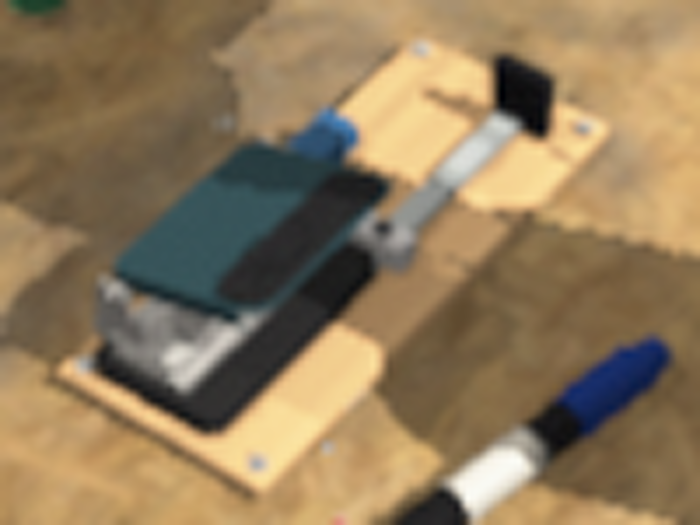

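Top crop: the stop is at about (580,243), which is px (332.5,213.4), and the board corners are clear. Side crop: the stop's upper edge runs from (497,57) to (553,75), and the four board corners are visible.

```bash
cat > h.py <<'E'
import numpy as np
def foc(v): return v['image'].shape[0]/2/np.tan(np.radians(v['vertical_fov'])/2)
def ray(v,p):
    f=foc(v); c=np.array([(p[0]-v['cx'])/f,(p[1]-v['cy'])/f,1]); R=np.array(v['R']); return -R.T@v['t'],R.T@c
def cast(v,p,z):
    o,d=ray(v,p); return o+d*(z-o[2])/d[2]
def proj(v,X):
    c=np.array(v['R'])@X+v['t']; f=foc(v); return np.array([f*c[0]/c[2]+v['cx'],f*c[1]/c[2]+v['cy']])
def tri(vs,ps):
    A=np.zeros((3,3));b=np.zeros(3)
    for v,p in zip(vs,ps):
        o,d=ray(v,p);d/=np.linalg.norm(d);M=np.eye(3)-np.outer(d,d);A+=M;b+=M@o
    return np.linalg.solve(A,b)
def fit(B,W):  # 2D rigid
    mb,mw=B.mean(0),W.mean(0);U,S,Vt=np.linalg.svd((B-mb).T@(W-mw));R=Vt.T@np.diag([1,np.linalg.det(Vt.T@U.T)])@U.T
    return R,mw-R@mb,np.linalg.norm((B@R.T+mw-R@mb)-W,axis=1)
E
python3 - <<'E'
import pickle;from h import *
np.set_printoptions(precision=4,suppress=True)
d=pickle.load(open('v.pkl','rb'))
B=np.array([[-.05,-.176],[.05,-.176],[.05,.062],[-.05,.062]])
px={'top':(np.array([[628,325],[645,90],[95,55],[75,280]])/8+[260,183]),'side':(np.array([[610,128],[415,40],[55,375],[260,492]])/7+[265,185])}
st={'top':np.array([580,215])/8+[260,183],'side':np.array([525,64])/7+[265,185]}
for n in d:
    W=np.array([cast(d[n],p-.5*0,.009)[:2] for p in px[n]])
    R,t,e=fit(B,W);s=cast(d[n],st[n],.043)
    print(n,W.tolist(),'t',t,'yaw',np.arctan2(R[1,0],R[0,0]),'res',e,'stop',s,'in board',R.T@(s[:2]-t))
print(tri([d['top'],d['side']],[st['top'],st['side']]))
E
```

```text
top [[0.49352826812351935, -0.0437110214126544], [0.5950054075239819, -0.050106491092409375], [0.6064587272301394, 0.1857665142655079], [0.5089074835283516, 0.1906701238902597]] t [0.5542 0.1276] yaw -0.05695443191342681 res [0.0018 0.0013 0.0015 0.002 ] stop [ 0.5346 -0.0221  0.043 ] in board [-0.0111 -0.1505]
side [[0.4954208520593013, -0.03907419056591477], [0.5938185314933281, -0.043615397108633824], [0.6100142440873353, 0.1907824251201169], [0.5114311411186764, 0.1965249563428635]] t [0.5564 0.133 ] yaw -0.06598476677673769 res [0.0005 0.0024 0.0009 0.0019] stop [ 0.5273 -0.0223  0.043 ] in board [-0.0188 -0.1569]
[ 0.5317 -0.0233  0.0412]
```

The stop stands at board y of about -0.152, nearly fully out. I'll shut the jaw, turn the tool to line up with the board, and hover outside the stop.

{"op": "drive_tool", "data": {
  "rows": [
    [[0, 0, 0], 0.132],
    [[0, 0, 0], 0.132],
    [[0, 0, 0], 0.132],
    [[0.02, -0.039, 0], 0],
    [[0.02, -0.039, 0], 0],
    [[0.02, -0.039, 0], 0],
    [[0.02, -0.039, 0], 0],
    [[0.02, -0.039, 0], 0],
    [[0.02, -0.039, 0], 0],
    [[0.02, -0.039, 0], 0]
  ],
  "jaw": 1,
  "grip_force": 20
}}

```text
t: 1.1
tool_pos: [0.3622, -0.3246, 0.3034]
tool_rot: [-3.14, 0.097, 0.0]
contact_force: [-0.2, -0.5, 0.2]
opening: -0.0
grip_force: 0.0
```

{"op": "drive_tool", "data": {
  "rows": [
    [[0.02, -0.039, 0], 0],
    [[0.02, -0.039, 0], 0],
    [[0.02, -0.039, 0.01], 0],
    [[0.02, -0.039, 0.02], 0],
    [[0.02, -0.039, 0.02], 0],
    [[0.02, -0.039, 0.02], 0],
    [[0.01, -0.02, 0.01], 0],
    [[0, 0, 0], 0],
    [[0, 0, 0], 0]
  ]
}}

```text
t: 2.0
tool_pos: [0.5068, -0.0806, 0.2234]
tool_rot: [3.14, -0.094, -0.002]
contact_force: [0.8, 0.8, 0.1]
opening: -0.0001
grip_force: 0.0
```

```bash
python3 - <<'E'
from station import ctrl, vision
import cv2,pickle
o=ctrl.get_obs();print({k:o[k] for k in('t','tool_pos','tool_rot','opening','contact_force')},ctrl.finger_overhang)
d={'wrist':vision.get_image('wrist')}
pickle.dump(d,open('w.pkl','wb'))
cv2.imwrite('pics/w0.png',d['wrist']['image'])
E
```

```text
{'t': 2.0, 'tool_pos': array([ 0.50680894, -0.08059819,  0.22340735]), 'tool_rot': array([ 3.14001488e+00, -9.43416095e-02, -2.15658070e-03]), 'opening': -0.00011113221928359385, 'contact_force': array([0.77593869, 0.78061513, 0.0887957 ])} 0.0726
```

View pics/w0.png

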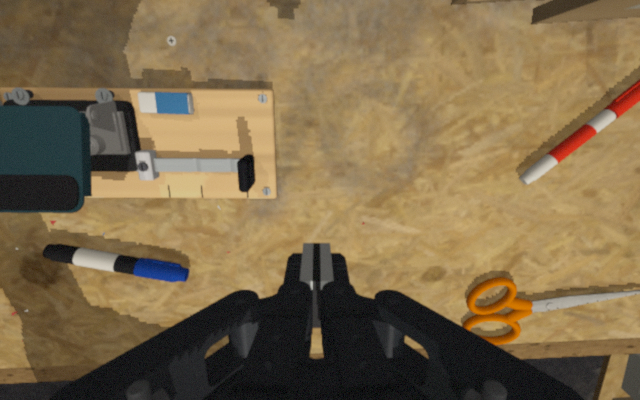

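The wrist view shows the board's right end, with corners near (275,90) and (276,197). The three marks are near (170,191), (202,192) and (248,193), and the stop is at about (247,172). Next I'll measure them.

```bash
python3 - <<'E'
import pickle,cv2;from h import *
d=pickle.load(open('w.pkl','rb'))['wrist'];im=d['image']
g=im.max(2)
print('marks rows',g[188,160:260].tolist())
m=(g[145:200,225:265]<60).astype(np.uint8)
n,l,s,c=cv2.connectedComponentsWithStats(m);print(s,c+[225,145])
cv2.imwrite('pics/w0c.png',cv2.resize(im[80:205,130:285],None,fx=5,fy=4.8,interpolation=cv2.INTER_CUBIC)[:600,:800])
for n,p in dict(m74=(170,190),m105=(202,191),m148=(248,193),cf=(276,197),cb=(276,90)).items(): print(n,cast(d,p,.009))
E
```

```text
marks rows [213, 213, 213, 213, 215, 214, 212, 192, 141, 166, 210, 213, 214, 214, 214, 215, 213, 213, 214, 214, 217, 214, 214, 214, 214, 213, 214, 214, 213, 213, 214, 215, 214, 214, 214, 216, 215, 214, 214, 212, 191, 136, 181, 210, 213, 211, 211, 211, 210, 212, 212, 211, 211, 212, 213, 213, 211, 212, 213, 212, 211, 213, 213, 213, 214, 213, 212, 214, 211, 213, 213, 214, 213, 214, 214, 215, 215, 212, 190, 104, 36, 35, 34, 37, 36, 38, 32, 27, 32, 87, 151, 196, 208, 204, 203, 204, 204, 204, 204, 204]
[[   0    0   40   55 1721]
 [  13   10   16   36  479]] [[244.14875073 171.95525857]
 [245.76200418 172.16075157]]
m74 [0.51084508 0.05946541 0.009     ]
m105 [0.5080554  0.02916471 0.009     ]
m148 [ 0.50347733 -0.01443002  0.009     ]
cf [ 0.49790042 -0.04077826  0.009     ]
cb [ 0.59453163 -0.05032802  0.009     ]
```

View pics/w0c.png

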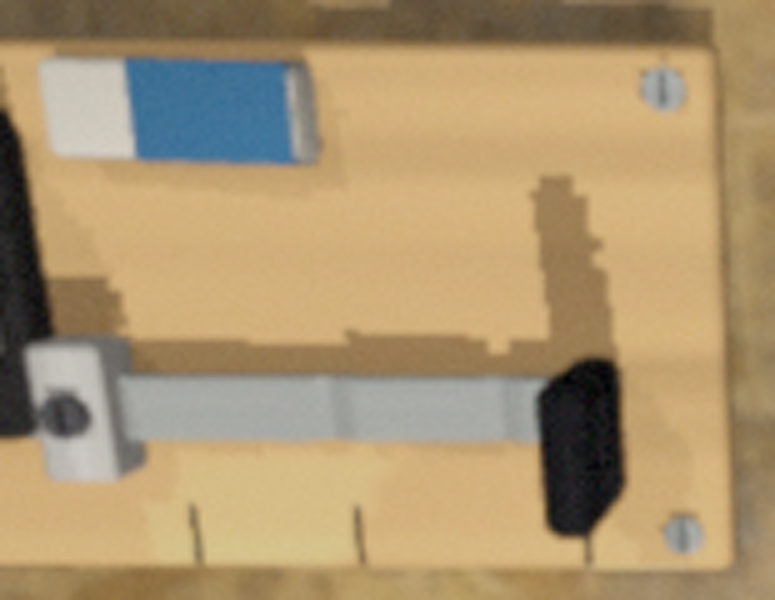

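```bash
python3 - <<'E'
import pickle;from h import *
np.set_printoptions(precision=4,suppress=True)
d=pickle.load(open('w.pkl','rb'))['wrist']
f=lambda u,v:(130+u/5,80+v/4.8)
M=[cast(d,f(*p),.009)[:2] for p in((197,533),(360,535),(588,550))]
u=(M[0]-M[2]);u/=np.linalg.norm(u);print('marks',M,'yaw',-np.arctan2(u[0],u[1]))
S=cast(d,f(545,463),.043)[:2];print('inner top',S,'out',.031-(S-M[1])@u)
F=np.array([S+[0,0]]);x=np.array([u[1],-u[0]])
C=M[1]+x*.0225; print('stop line x at middle click',C, 'pre pos y=-190',C-u*.085)
print('lower outer',.031-(cast(d,f(620,430),.010)[:2]-M[1])@u-.009)
E
```

```text
marks [array([0.5099, 0.0602]), array([0.5076, 0.0292]), array([ 0.5019, -0.0138])] yaw -0.10660630540210103
inner top [ 0.5278 -0.0172] out 0.07498922541350714
stop line x at middle click [0.53   0.0268] pre pos y=-190 [ 0.5209 -0.0577]
lower outer 0.07209798056147158
```

The stop is at its outer click (about 0.0745 by the images), so it has to travel 43.5 mm. I'll move down outside it.

{"op": "drive_tool", "data": {
  "rows": [
    [[0.013, -0.023, 0], 0],
    [[0, 0, 0.03], 0],
    [[0, 0, 0.03], 0],
    [[0, 0, 0.03], 0],
    [[0, 0, 0.025], 0],
    [[0, 0, 0.015], 0],
    [[0, 0, 0], 0],
    [[0, 0, 0], 0]
  ]
}}

```text
t: 2.85
tool_pos: [0.5221, -0.0594, 0.095]
tool_rot: [3.14, -0.098, 0.002]
contact_force: [-0.1, 0.8, 1.5]
opening: 0.0004
grip_force: 0.0
```

{"op": "drive_tool", "data": {
  "rows": [
    [[0, -0.003, 0], 0],
    [[0, -0.003, 0], 0],
    [[0, -0.003, 0], 0],
    [[0, -0.003, 0], 0],
    [[0, 0, 0], 0]
  ]
}}

```text
t: 3.35
tool_pos: [0.5223, -0.0462, 0.0941]
tool_rot: [-3.14, 0.095, -0.001]
contact_force: [-0.5, 1.0, -0.9]
opening: 0.0
grip_force: 0.0
```

{"op": "drive_tool", "data": {
  "rows": [
    [[0, -0.001, 0], 0],
    [[0, -0.001, 0], 0],
    [[0, -0.001, 0], 0],
    [[0, -0.001, 0], 0]
  ]
}}

```text
t: 3.75
tool_pos: [0.5224, -0.0426, 0.0939]
tool_rot: [-3.14, 0.096, 0.0]
contact_force: [-0.8, -0.7, -0.4]
opening: 0.0003
grip_force: 0.0
```

```bash
python3 - <<'E'
from station import ctrl, vision
import cv2
d=vision.get_image('wrist')
cv2.imwrite('pics/w1.png',d['image'])
print(ctrl.get_obs()['tool_pos'],ctrl.get_obs()['contact_force'])
E
```

```text
[ 0.52243443 -0.04249137  0.09388397] [-0.50594842 -0.41029045  0.41531935]
```

View pics/w1.png

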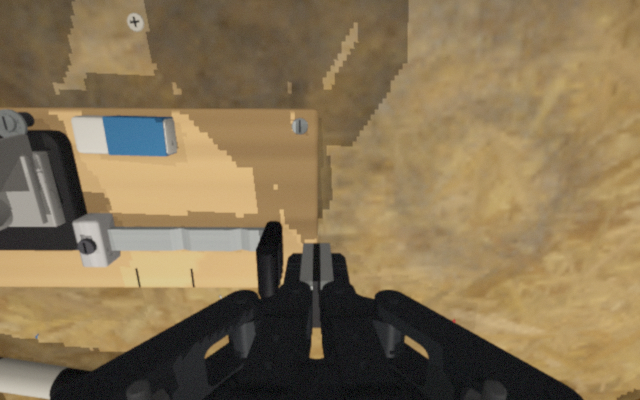

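The wrist view shows the stop at columns 258–282, just left of the finger at about 287. They are nearly touching and lined up. The marks are at (137,278) and (192,278). I'll keep going until I feel contact.

{"op": "drive_tool", "data": {
  "rows": [
    [[0, -0.001, 0], 0],
    [[0, -0.001, 0], 0],
    [[0, -0.001, 0], 0]
  ]
}}

```text
t: 4.1
tool_pos: [0.5226, -0.0396, 0.0939]
tool_rot: [3.14, -0.096, -0.0]
contact_force: [-1.1, -0.3, -0.3]
opening: 0.0002
grip_force: 0.0
```

{"op": "drive_tool", "data": {
  "rows": [
    [[0, -0.001, 0], 0],
    [[0, -0.001, 0], 0]
  ]
}}

```text
t: 4.3
tool_pos: [0.5228, -0.0378, 0.0939]
tool_rot: [3.139, -0.096, 0.0]
contact_force: [-0.8, -3.4, -1.1]
opening: -0.0001
grip_force: 1.3
```

{"op": "drive_tool", "data": {
  "rows": [
    [[0, -0.001, 0], 0],
    [[0, -0.001, 0], 0]
  ]
}}

```text
t: 4.5
tool_pos: [0.5229, -0.0363, 0.0939]
tool_rot: [3.138, -0.096, -0.0]
contact_force: [-0.4, -5.3, -0.0]
opening: -0.0002
grip_force: 2.5
```

Contact came at a TCP y of about -0.038, so the click should be at about +0.004. I'll push most of the way.

{"op": "drive_tool", "data": {
  "rows": [
    [[0, -0.002, 0], 0],
    [[0, -0.003, 0], 0],
    [[0, -0.004, 0], 0],
    [[0, -0.005, 0], 0],
    [[0, -0.005, 0], 0],
    [[0, -0.005, 0], 0],
    [[0, -0.004, 0], 0],
    [[0, -0.003, 0], 0],
    [[0, -0.002, 0], 0],
    [[0, 0, 0], 0]
  ]
}}

```text
t: 5.5
tool_pos: [0.5249, -0.002, 0.0939]
tool_rot: [-3.139, 0.096, 0.0]
contact_force: [0.7, -0.1, 0.3]
opening: 0.0
grip_force: 0.1
```

```bash
python3 - <<'E'
from station import ctrl, vision
import cv2,pickle
d=vision.get_image('wrist');pickle.dump(d,open('w2.pkl','wb'))
cv2.imwrite('pics/w2.png',cv2.resize(d['image'][160:310,130:330],None,fx=4,fy=4,interpolation=cv2.INTER_CUBIC))
print(ctrl.get_obs()['tool_pos'],ctrl.get_obs()['contact_force'])
E
```

```text
[ 0.52482626 -0.00209662  0.09389608] [ 0.66601147 -0.04396221 -0.10376137]
```

View pics/w2.png

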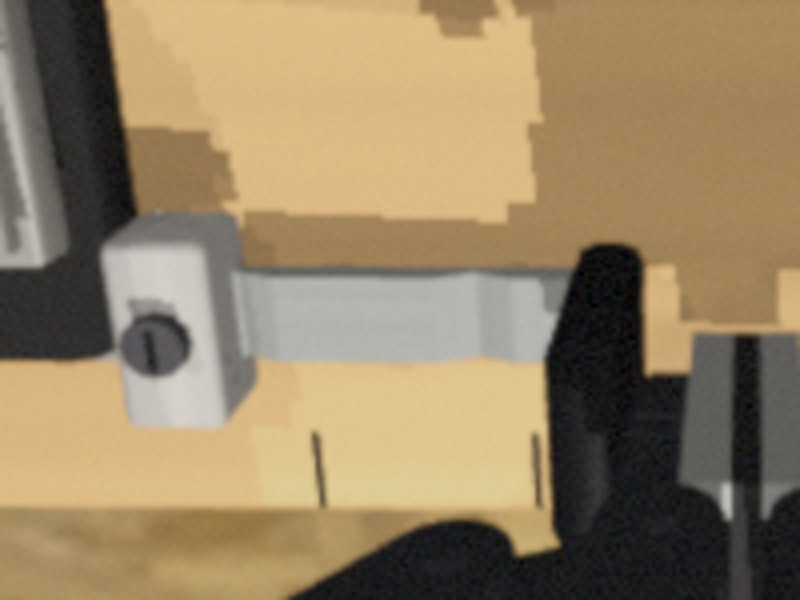

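The enlarged wrist view has the middle mark at (538,470) and the stop's upper inner edge at about (550,400). I'll work out the remaining distance.

```bash
python3 - <<'E'
import pickle;from h import *
d=pickle.load(open('w2.pkl','rb'));f=lambda u,v:(130+u/4,160+v/4)
a=cast(d,f(319,470),.009)[:2];m=cast(d,f(538,470),.009)[:2];u=a-m;print(m,np.linalg.norm(u),u/np.linalg.norm(u))
for yaw in(-.06,-.1):
    e=np.array([-np.sin(yaw),np.cos(yaw)]);S=cast(d,f(549,380),.043)[:2];print(S,'short',(m-S)@e)
E
```

```text
[0.5078851  0.02932124] 0.03128704631525785 [0.059257   0.99824276]
[0.53961113 0.01911835] short 0.008282105830521384
[0.53961113 0.01911835] short 0.0069845955251008306
```

About 7.5 mm remain, which agrees with the contact estimate of a click at TCP y ≈ +0.0055. I'll push on slowly.

{"op": "drive_tool", "data": {
  "rows": [
    [[0, -0.001, 0], 0],
    [[0, -0.001, 0], 0],
    [[0, -0.001, 0], 0],
    [[0, -0.001, 0], 0],
    [[0, -0.001, 0], 0],
    [[0, -0.001, 0], 0],
    [[0, 0, 0], 0],
    [[0, 0, 0], 0]
  ]
}}

```text
t: 6.35
tool_pos: [0.5253, 0.0033, 0.0939]
tool_rot: [-3.14, 0.096, 0.0]
contact_force: [0.1, 0.6, -0.4]
opening: -0.0002
grip_force: 0.0
```

```bash
python3 - <<'E'
from station import ctrl, vision
import cv2,pickle
d=vision.get_image('wrist');pickle.dump(d,open('w3.pkl','wb'))
cv2.imwrite('pics/w3.png',cv2.resize(d['image'][160:310,130:330],None,fx=4,fy=4,interpolation=cv2.INTER_CUBIC))
print(ctrl.get_obs()['tool_pos'],ctrl.get_obs()['contact_force'])
E
```

```text
[0.52527516 0.00327221 0.09391501] [-0.48284203  0.08706062  0.39923237]
```

View pics/w3.png

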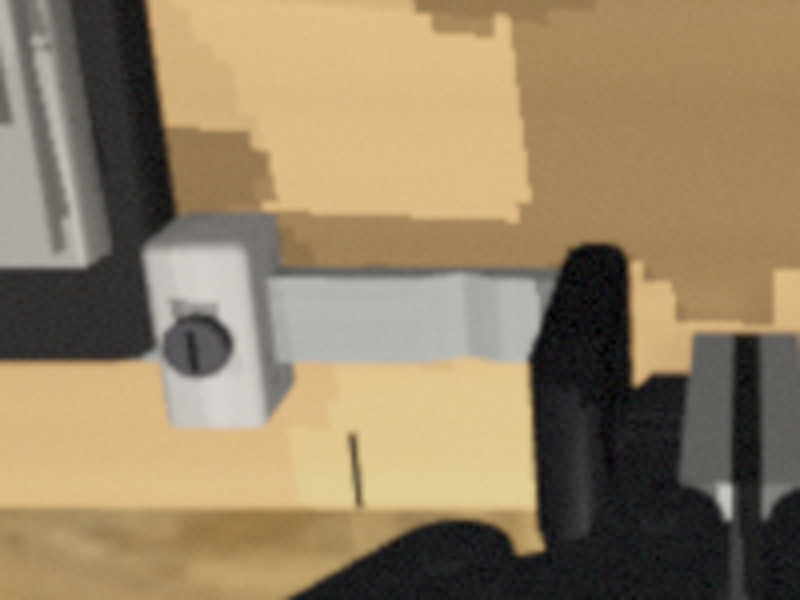

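The stop has pulled about 2 mm ahead of the finger (its inner edge went from column 550 to 537 while the finger stayed put), so it snapped into the click. I'll back off, lift and check.

{"op": "drive_tool", "data": {
  "rows": [
    [[0, 0.003, 0], 0],
    [[0, 0.008, 0], 0],
    [[0, 0.012, 0], 0],
    [[0, 0.012, 0], 0],
    [[0, 0, -0.03], 0],
    [[0, 0, -0.03], 0],
    [[0, 0, -0.04], 0],
    [[0, 0, -0.03], 0],
    [[-0.01, 0.02, 0], 0],
    [[0, 0, 0], 0]
  ]
}}

```text
t: 7.4
tool_pos: [0.5119, -0.0531, 0.2254]
tool_rot: [3.139, -0.1, 0.004]
contact_force: [0.5, 0.4, -0.8]
opening: -0.0
grip_force: 0.0
```

```bash
python3 - <<'E'
from station import ctrl, vision
import cv2,pickle
d=vision.get_image('wrist');pickle.dump(d,open('w4.pkl','wb'))
cv2.imwrite('pics/w4.png',cv2.resize(d['image'][80:205,130:285],None,fx=5,fy=4.8,interpolation=cv2.INTER_CUBIC))
print(ctrl.get_obs()['tool_pos'],ctrl.get_obs()['contact_force'])
E
```

```text
[ 0.51165939 -0.0522726   0.22420487] [-0.56180303  0.39953236  0.54788372]
```

View pics/w4.png

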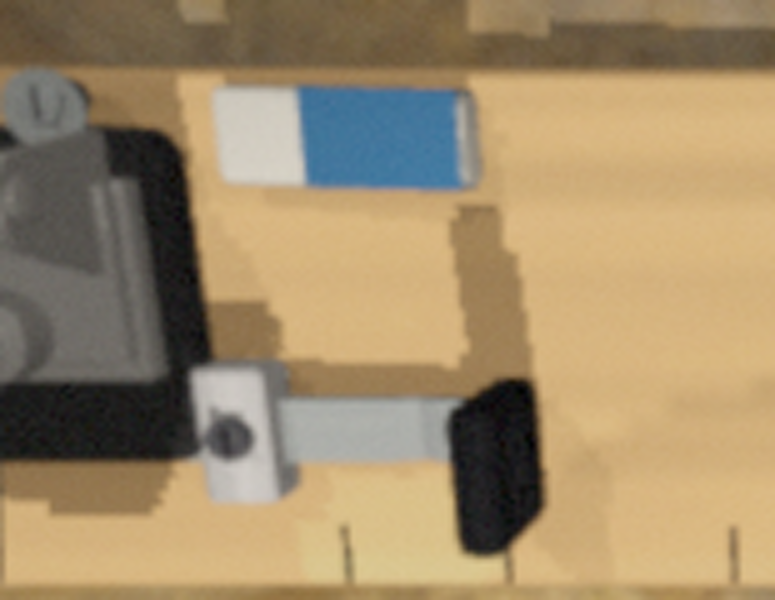

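All three marks show, at (347,552), (510,567) and (733,552). The middle one comes out beneath the stop just as the outer one did at the A4 click. I'll measure it the same way as before.

```bash
python3 - <<'E'
import pickle;from h import *
d=pickle.load(open('w4.pkl','rb'));f=lambda u,v:(130+u/5,80+v/4.8)
M=[cast(d,f(*p),.009)[:2] for p in((347,552),(510,565),(733,552))]
u=M[0]-M[2];print('len',np.linalg.norm(u));S=cast(d,f(455,484),.043)[:2];L=cast(d,f(541,450),.010)[:2]
for yaw in(-.06,-.1):
    e=np.array([-np.sin(yaw),np.cos(yaw)]);print('out upper',.031-(S-M[1])@e,'lower',.022-(L-M[1])@e)
E
```

```text
len 0.07449624725389074
out upper 0.03266603626047921 lower 0.030109905842609613
out upper 0.031650127971017794 lower 0.02914738258360747
```

The two edges put the stop at 0.029 to 0.033 m out, averaging about 0.031. The arm is clear, so I'll hand the job in.

```bash
python3 -c "
from station import ctrl
print(ctrl.finish_job())"
```

```text
the job is handed in; nothing more can be done
None
```

The stop was pushed in to its middle (A5) click, measured at about 31 mm out, then let go; the arm was lifted clear and the job handed in at about 7.5 s, with no verdict returned.

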